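# Dig a heat-sink module out of the parts bin and clamp it in the board vise

## Robot

A 6-joint arm with a two-finger parallel gripper is mounted at the origin on the work surface. World frame = base frame: x ahead of the robot, y to its left, z up, the work surface at z = 0. Lengths are in m, angles in rad, forces in N, time in s.
With the tool pointing down it reaches from about 0.35 to 0.975 m from the base axis. Payload 4.9 kg.
Tool frame: the origin (TCP) lies midway between the tips of the shut fingers; the grasp point (between the pads) lies 19 mm behind it; z points along the fingers, y is the line along which they close (so a half turn about z gives the same grasp; the last joint's range is limited). The gripper opens to 85 mm and grips with 20 to 120 N. Pads are 22 mm wide; open, the fingers measure 114 mm over their backs; the gripper's body (76 mm by 85 mm) begins 54 mm behind the grasp point. The pads swing forward as they close: fully open they stand 13 mm farther back than shut.
Start: joints at [1.18, 0.053, 1.613, -0, 1.476, -0.119], TCP at [0.168, 0.602, 0.231] pointing down, gripper open.
Joint ranges: [-3.01, 3.01], [-1.01, 2.22], [0.06, 2.58], [-1.02, 4.17], [0.09, 2.62], [-3.14, 3.14]. Speed limits (rad/s): [2.57, 2.57, 3.14, 3.14, 3.14, 3.14].

## Interface

Orientations are given as a rotation vector (axis times angle).
In Python, from station import telemetry, optics, ctrl gives the robot as it stands.
- The arm moves only by the shell command python3 -m pendant 'ROWS' [FORCE]. ROWS is JSON, one flat list of numbers, 7 for each row, row after row: the turn, a rotation vector about the tool's x, y, z as a fraction of full scale, then the shift along the tool's x, y, z as a fraction of full scale, then the opening, from 0 (shut) to 1 (fully open). In form: [ax, ay, az, tx, ty, tz, fingers, ax, ay, az, tx, ty, tz, fingers, ...]. A call has 1 to 12 rows; each row is the pose to reach, as a shift and turn from the pose commanded when the call began, along the tool's axes at that moment; what a row does not reach only later rows make up. Full scale, the value 1, is 300 mm for a shift and 30 degrees for a turn. A row lasts 1/8 s, in which the tool goes at most 62.5 mm and 10.7 degrees, less where a joint would pass 70% of its speed; a pose out of reach is approached as far as the arm can. A call with a number of a shift or a turn outside -1 to 1 is refused whole. A call with a gripper value outside its range is refused whole. The fingers move at their own pace and stop on an object; FORCE is the grip in N (left out, the last holds). Time passes only in rows, so rows that repeat a pose let the fingers close. It gives the time, the measured TCP pose, the force, the opening and the grip force at its end, in the units of the state.
- telemetry.get_obs(): the state, without advancing time (a new reading comes with each control period).
- optics.get_image(name): name is "scene" or "top"; returns a dict with "image" (480x640x3 uint8, red, green, blue), "depth" (480x640 float32, m along the optical axis (not along the pixel's ray), 0 where there is no reading), "fx", "fy", "cx", "cy" (pixels), "rvec" (rotation vector, rad) and "tvec" (3), from world to camera coordinates, as OpenCV has them. Camera axes: x right, y down, z forward; pixel columns grow to the right and rows downward; lengths in m; the calibration is good to about 2 mm. A picture is of the moment at which its call begins.
- ctrl.finish_job(): hands the job in; it is judged then, once.
The state is a dict: "t": time; "q": joint angles; "dq": joint speeds; "effort": joint torques, N m; "tool_pos": TCP position; "tool_rot": TCP orientation; "contact_force": force on the tool from outside, world axes, zero at the start; "wrist_torque": the same for the moment, N m; "opening": finger opening in m; "grip_force": force on a finger pad.
Only numpy, scipy, OpenCV 4.12 (cv2) and the standard library are available. Lean on these libraries where they do the work, as an engineer would, in place of code of your own. Each camera call takes 0.05 s, during which the arm holds its last target. There are 200 camera calls.

## Task

Get the heat-sink module with the green board out of the parts bin under the microscope boom: first take off the battery lying on it and lay that flat, label up, in the red tray, then set the module flat on the board vise's bed centrally between the jaws, lengthwise and board down. Then squeeze the orange lock tab and keep it squeezed while you slide the jaw up until the module is held snugly against the fixed jaw, and let go so that the tab locks again. Leave the other things in the bin and on the bench as they are.

Things in the scene. Friction and masses are not known exactly. Their poses are not given: they have to be found in the camera images.
- bin: grey picking bin, fixed. Origin on the table under the middle of the working area. x points away from its open front (roughly away from the robot), y to its left, z up. Inside: x -90 to +110, y -138 to +138, floor top at z 4. Front lip (at x -93) is 18 high, side walls 45, back wall 50, measured from the table; walls 6 thick
- boom: microscope boom, fixed: dark level tube, 26 diameter, along this body's y, axis 176 above the table over the origin (on the table), y +250 to -162. Upright post at x +20, y +225: 28 diameter, 246 tall, foot 120. At x +70, y -135 hangs a blue microscope, 48 diameter, z 111 to 231. A tool pointing straight down at the module hits the tube; one leaning 30 to 45 degrees, fingers away from the robot and down, passes
- module: the wanted part: green circuit board 60 x 36 x 4 (x, y, z) with a finned aluminium heat sink 60 x 30 x 28 on it, 32 tall in all, about 110 g. Origin at the centre of the board's underside, x along its length, z up. Stands board down on the bin's floor. Grip it across the 30 mm (y) faces of the heat sink
- decoy: same heat-sink module but with a red board; a white charger lies on it. Leave it
- battery: flat black battery with a yellow label on top, 66 x 42 x 14 (x, y, z), about 60 g, lying loose on top of the wanted module. Origin at the centre of its underside, z up
- charger: white plug-in charger, 40 x 34 x 20 plus short prongs, lies on the red-board module. Origin at the centre of its underside
- transformer: small dark transformer with a yellow winding, 27 x 32 x 26, at the back of the bin. Origin under its centre
- capacitor: blue can, 25 diameter, 28 tall, standing at the back of the bin. Origin under its centre
- relay: orange relay, 24 x 30 x 20, at the back of the bin. Origin under its centre
- tray: red open tray, fixed, 130 x 130 outside, rim 14 high, walls 4, floor about 4 thick. Origin on the table under its centre, z up
- vise: low aluminium board vise, fixed. x is the sliding direction, level, from the fixed jaw towards the sliding jaw and its tab; y level, z up, origin on the table. Bed: x -120 to +150, y -42 to +42, top at z 12. Fixed dark jaw: face at x -85, looking to +x, 60 wide, 14 thick, top at z 34. The clamped module has its centre at x -55
- bed (a point): point on the bed's top at the foot of the fixed jaw's face, on the centre line
- jaw (a joint): opening of the sliding jaw along the vise's +x, in m, 0 to 0.05. The gap between the jaw faces is 0.056 + this value, so a clamped module (60 long) reads about 0.004. It is braked (holds about 15 N) unless the tab is squeezed; then it slides with some 2 N. Closing fingers may shift it a few mm before the tab gives
- jaw_face (a point): middle of the sliding jaw's face, which looks to the vise's -x; the jaw is 60 wide and 22 tall above the bed
- pinch (a point): midway between the sliding jaw's blue upright fin and its orange lock tab, 62 above the table. Along the vise's x the fin's outer face is 18 towards the fixed jaw from here, the tab's 18 away from it; each 8 thick, some 25 wide, rising to 76 above the table. Pinch both from above, along the vise's x, to squeeze the tab to the fin
- tab (a joint): angle of the orange lock tab, rad: about 0 locked, 0.24 fully squeezed towards the fin (its top moves some 10 mm); sprung, 7 to 11 N at this height. The brake frees above about 0.03
- drink: yellow drink bottle, 62 diameter, 200 tall, standing on the bench
- dropper: small clear dropper bottle, 32 diameter, 85 tall
- driver: red-handled screwdriver, 160 long, lying on the bench
Things that resemble listed ones, but are neither listed nor needed, are in the scene too. What is meant by the battery is not blue, pink or turquoise, and is the smaller of those in its own colour.

How it is judged:
On the way, in this order (a step that is already met when the one before it is completed fails the run):
1. the battery lies flat in the red tray (x of battery in the frame of tray between -0.05 and 0.05 m and y of battery in the frame of tray between -0.05 and 0.05 m and height (world z) of battery below 0.009 m and angle between battery's own z axis and vertical below 0.15 rad and linear speed of battery below 0.03 m/s), for 0.2 s.
2. the green-board module stands flat on the vise's bed between the jaws (x of module in the frame of vise between -0.058 and 0.02 m and y of module in the frame of vise between -0.018 and 0.018 m and z of module in the frame of vise between 0.008 and 0.016 m and angle between module's own z axis and vertical below 0.12 rad and angle between the x axis of module and the x axis of vise, either way round below 0.26 rad and linear speed of module below 0.03 m/s), for 0.2 s.
3. the jaw is slid in with the lock tab squeezed (value of joint tab above 0.06 rad and value of joint jaw below 0.02 m), for 0.1 s.
At the end, for the whole second after the job is handed in: Battery flat, label up, in the tray, centre within 50 mm of its centre on each axis; green module flat on the bed, board down, within 16 mm of the centre line, square within 5 degrees, within 4 mm of the fixed jaw; sliding jaw within 2.5 mm of it, tab locked; all at rest (all of step 1 and x of module in the frame of vise between -0.059 and -0.051 m and y of module in the frame of vise between -0.016 and 0.016 m and z of module in the frame of vise between 0.008 and 0.016 m and angle between module's own z axis and vertical below 0.08 rad and angle between the x axis of module and the x axis of vise, either way round below 0.09 rad and value of joint jaw below 0.0065 m and value of joint tab below 0.04 rad and linear speed of module below 0.02 m/s); the robot touches nothing.
It fails at once if the sliding jaw was forced along with its tab not squeezed (value of joint tab below 0.02 rad and value of joint jaw between 0.008 and 0.024 m and (velocity of joint jaw above 0.03 m/s or velocity of joint jaw below -0.03 m/s)).
It fails at once if another thing in the bin was moved by more than 30 mm (distance of any of decoy, charger, transformer, capacitor, relay from where it was at the start of the episode above 0.03 m).
It fails at once if a thing on the bench was moved by more than 30 mm (distance of any of drink, dropper, driver from where it was at the start of the episode above 0.03 m).
It fails at once if the battery or the module was turned over (angle between any of battery, module's own z axis and vertical above 1.3 rad).
It also fails if it takes over 72 s, if anything falls off the work surface, if the arm or the gripper's body presses on something with over 40 N, if the wrist force passes 120 N, or if a joint passes its speed limit or range.

## Working session

There is one attempt and no reset: what is moved stays moved. The work goes in short steps, Python scripts to look and compute and a shell command to move; the robot and the scene stay as the last step left them, time stands still between calls to the robot, and variables do not carry over. Pictures are saved under pics/ and viewed, at most 11 in all, crops included, and the job is handed in when it is done.

```bash
ls && mkdir -p pics
cat > h.py <<'E'
import numpy as np, cv2
from scipy.spatial.transform import Rotation as R
from station import telemetry, optics, ctrl
def grab(name):
    d=optics.get_image(name); np.savez(''+name+'.npz',**d); return d
def load(name): return dict(np.load(''+name+'.npz'))
def w(d,u,v,depth=None):
    "pixel -> world using depth (median 3x3)"
    if depth is None:
        p=d['depth'][int(v)-1:int(v)+2,int(u)-1:int(u)+2]; depth=np.median(p[p>0]) if (p>0).any() else np.nan
    c=np.array([(u-d['cx'])/d['fx']*depth,(v-d['cy'])/d['fy']*depth,depth])
    M=cv2.Rodrigues(d['rvec'])[0]; return M.T@(c-d['tvec'])
def save(d,fn,crop=None,s=1):
    im=d['image'][:,:,::-1]
    if crop: u0,v0,u1,v1=crop; im=im[v0:v1,u0:u1]
    cv2.imwrite('pics/'+fn,cv2.resize(im,None,fx=s,fy=s,interpolation=cv2.INTER_CUBIC))
E
python3 - <<'E'
from h import *
for n in('scene','top'):
    d=grab(n); save(d,n+'0.png'); M=cv2.Rodrigues(d['rvec'])[0]; print(n,d['fx'],d['cx'],d['cy'],(-M.T@d['tvec']).round(3),M[2].round(2))
o=telemetry.get_obs(); print(o)
E
```

```text
pics
scene 519.6592464419973 315.83945944328747 234.02170612286787 [1.612 0.119 1.113] [-0.73 -0.1  -0.67]
top 501.1591951244281 315.1630135990887 247.69442549005842 [ 0.395 -0.039  1.214] [ 0.1   0.03 -0.99]
{'t': 0.1, 'q': array([ 1.17995821e+00,  5.33195465e-02,  1.61418023e+00, -1.04367620e-05,
        1.47600822e+00, -1.18993718e-01]), 'dq': array([-7.75450229e-04, -1.19157028e-03, -2.30089217e-03, -8.64324989e-05,
        4.59329848e-04, -8.40346961e-04]), 'effort': array([ 7.72306921e-04, -3.94905031e+01, -3.71362495e+01, -8.74940679e-05,
        3.99621335e-03,  9.58072491e-06]), 'tool_pos': array([0.16759534, 0.60151197, 0.23015411]), 'tool_rot': array([-4.25632745e-01, -3.11214740e+00,  2.91505826e-03]), 'contact_force': array([-0.45008394, -0.02296558,  0.76359904]), 'wrist_torque': array([ 0.04796625,  0.00668487, -0.02540966]), 'grip_force': 0.0, 'opening': 0.08530383233080029}
```

View pics/scene0.png

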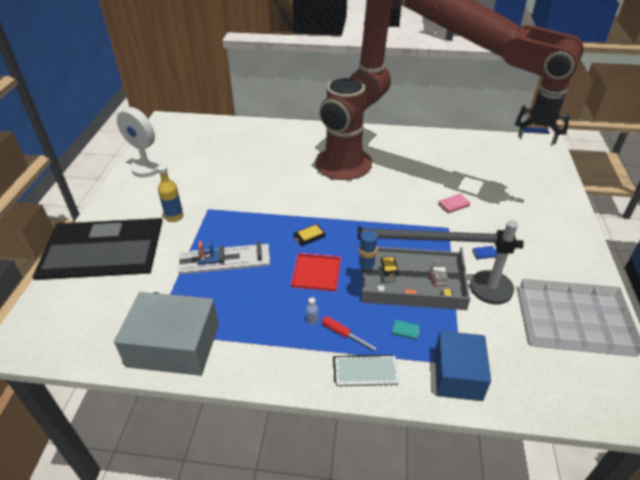

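View pics/top0.png

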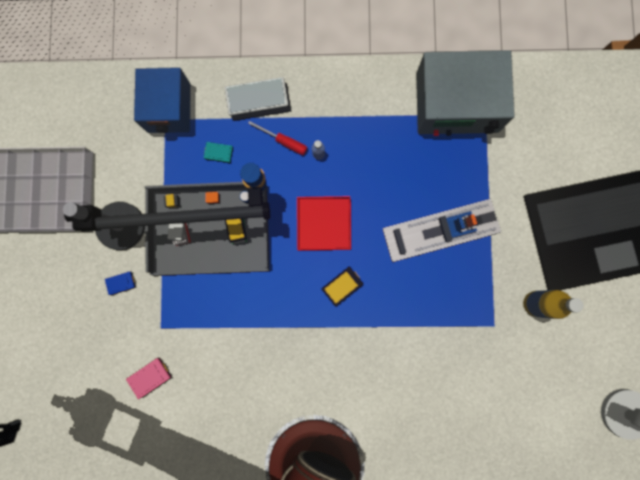

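The top view has the bin at (208,230), the battery at (236,228) partly under the tube, the tray at (324,223) and the vise at (440,230) with its tab at about (470,222). The larger black and yellow pack at (341,287) is a look-alike. Next I'll enlarge crops of both views.

Run:
```python
from h import *
t=load('top'); s=load('scene')
a=t['image'][170:285,140:280][:,:,::-1]; b=t['image'][190:270,375:505][:,:,::-1]
c=s['image'][215:315,350:475][:,:,::-1]; e=s['image'][230:285,170:280][:,:,::-1]
def f(x,k,W,H):
    x=cv2.resize(x,None,fx=k,fy=k,interpolation=cv2.INTER_CUBIC); o=np.zeros((H,W,3),np.uint8); x=x[:H,:W]; o[:x.shape[0],:x.shape[1]]=x; return o
cv2.imwrite('pics/crops.png',np.vstack([np.hstack([f(a,3,420,345),f(b,2.8,370,345)]),np.hstack([f(c,2.5,420,250),f(e,3.2,370,250)])]))
for n,d,pts in(('top',t,{'trayc':(324,223),'tray tl':(298,197),'tray br':(351,250),'bin fl':(147,275),'bin fr':(270,271),'bin bl':(147,187),'binBR':(268,183),'batt':(236,236),'batt2':(236,220),'chg':(178,230),'vise bl':(383,229),'vise fl':(391,261),'vise r':(496,220),'drink':(574,305)}),('scene',s,{'tray':(316,271),'batt':(389,265),'chg':(438,272),'visefix':(262,250)})):
    for k,(u,v) in pts.items(): print(n,k,w(d,u,v).round(3))
```

```text
top trayc [ 0.572 -0.029  0.006]
top tray tl [0.636 0.034 0.011]
top tray br [ 0.506 -0.094  0.003]
top bin fl [0.45  0.404 0.002]
top bin fr [0.456 0.103 0.003]
top bin bl [0.657 0.392 0.05 ]
top binBR [0.673 0.108 0.004]
top batt [0.537 0.177 0.052]
top batt2 [0.575 0.177 0.053]
top chg [0.552 0.313 0.058]
top vise bl [ 0.555 -0.171  0.009]
top vise fl [ 0.478 -0.19   0.003]
top vise r [ 0.573 -0.441  0.015]
top drink [ 0.373 -0.524  0.201]
scene tray [ 0.565 -0.029  0.003]
scene batt [0.559 0.181 0.048]
scene chg [0.569 0.318 0.047]
scene visefix [ 0.504 -0.203  0.01 ]
```

View pics/crops.png

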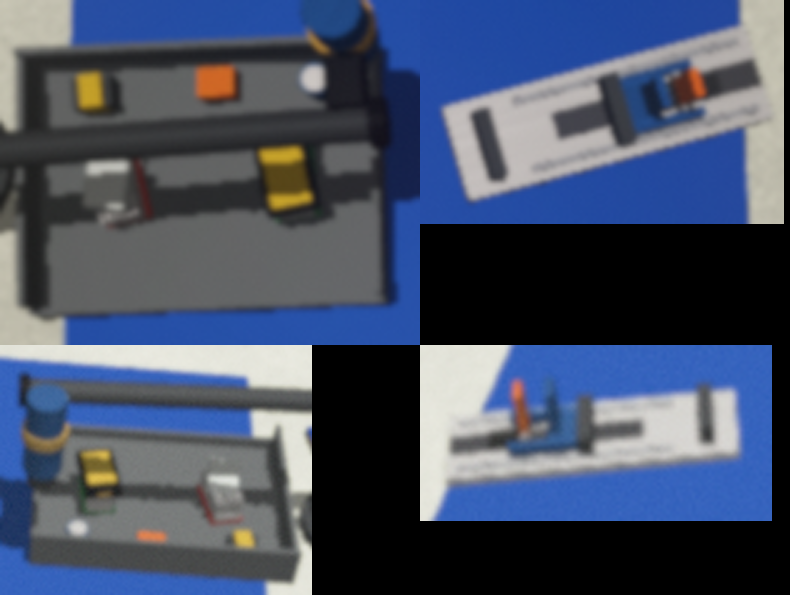

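The crops show the battery lying lengthwise along the bin's x, with its far end hidden by the tube in the top view and the green board showing below it in the scene view. The fixed jaw is at the vise's left end, around (398,240) in the top view, and the orange tab is near (471,221). Next I'll fit these shapes from masks in both views.

```bash
cat >> h.py <<'E'
def cloud(d):
    v,u=np.mgrid[0:480,0:640]; z=d['depth']; c=np.stack([(u-d['cx'])/d['fx']*z,(v-d['cy'])/d['fy']*z,z],-1)
    P=(c-d['tvec'])@cv2.Rodrigues(d['rvec'])[0]; P[z<=0]=np.nan; return P
def box(P,lo,hi): return (P>=np.array(lo)).all(-1)&(P<=np.array(hi)).all(-1)
def rect(p):
    (c,s,a)=cv2.minAreaRect((p[:,:2]*1000).astype(np.float32)); return np.round(c,1),np.round(s,1),round(a,1),len(p),p[:,2].mean().round(4)
E
python3 - <<'E'
from h import *
for n in('top','scene'):
    d=load(n); P=cloud(d); H=cv2.cvtColor(d['image'],cv2.COLOR_RGB2HSV); h,s,v=H[...,0].astype(int),H[...,1],H[...,2]
    def rep(k,m):
        if m.sum()>4: print(n,k,rect(P[m]), 'med',np.median(P[m],0).round(4))
    rep('tray red',box(P,[.45,-.15,-.01],[.7,.06,.03])&((h<8)|(h>172))&(s>150))
    rep('bat yellow',box(P,[.45,.12,.03],[.62,.25,.07])&(h>18)&(h<35)&(s>110))
    rep('bat z',box(P,[.45,.12,.042],[.62,.25,.062]))
    rep('mod green',box(P,[.45,.12,-.01],[.62,.25,.05])&(h>45)&(h<90)&(s>50))
    rep('vise bed',box(P,[.4,-.5,.007],[.7,-.14,.018])&(s<60)&(v>120))
    rep('fixjaw',box(P,[.4,-.26,.027],[.7,-.14,.042]))
    rep('slidejaw',box(P,[.4,-.45,.024],[.7,-.26,.042]))
    rep('fin+tab',box(P,[.4,-.5,.05],[.7,-.26,.09]))
    rep('tab',box(P,[.4,-.5,.03],[.7,-.26,.09])&((h<15)|(h>172))&(s>120))
    rep('fin',box(P,[.4,-.5,.05],[.7,-.26,.09])&(h>95)&(h<130)&(s>80))
    rep('boom tube',box(P,[.4,.1,.15],[.7,.4,.20]))
    rep('scope',box(P,[.4,.05,.2],[.75,.2,.26]))
    rep('decoytop',box(P,[.45,.26,.03],[.62,.36,.075]))
    rep('binwalls',box(P,[.4,.05,.02],[.75,.45,.06]))
E
```

```text
top tray red (array([571.3, -27.9]), array([124. , 128.3]), 89.5, 2680, np.float64(0.0063)) med [ 0.5715 -0.0271  0.0058]
top bat yellow (array([553.8, 180.6]), array([50.4, 37. ]), 13.0, 311, np.float64(0.0516)) med [0.5534 0.1801 0.0517]
top bat z (array([553.2, 179.1]), array([53.1, 42.5]), 11.4, 399, np.float64(0.0513)) med [0.5515 0.1793 0.0515]
top mod green (array([556.4, 162.9]), array([55.1,  4.9]), 6.0, 9, np.float64(0.0142)) med [0.5759 0.1631 0.0105]
top vise bed (array([ 548.5, -335.4]), array([328.9, 292.9]), 89.4, 2505, np.float64(0.0135)) med [ 0.5453 -0.2852  0.0136]
top fixjaw (array([ 524.4, -208.1]), array([60. , 14.9]), 14.3, 168, np.float64(0.0355)) med [ 0.5246 -0.2078  0.0356]
top slidejaw (array([ 563.4, -354.6]), array([60.1, 94.9]), 15.5, 503, np.float64(0.0311)) med [ 0.5557 -0.3331  0.03  ]
top fin+tab (array([ 563. , -356.1]), array([25.9, 37.9]), 14.4, 154, np.float64(0.0709)) med [ 0.5623 -0.3556  0.0753]
top tab (array([ 565.8, -370.2]), array([22.1,  9. ]), 13.0, 82, np.float64(0.0654)) med [ 0.5652 -0.3679  0.0716]
top fin (array([ 559.4, -341.9]), 
[... 1517 characters left out ...]
ab (array([ 569.7, -366.5]), array([21.2,  5.2]), 11.2, 25, np.float64(0.0575)) med [ 0.5751 -0.3657  0.0567]
scene fin (array([ 571.4, -348. ]), array([21.8, 42.7]), 52.4, 41, np.float64(0.0683)) med [ 0.568  -0.3409  0.0707]
scene boom tube (array([587.9, 245.8]), array([101.1, 315.6]), 13.0, 1224, np.float64(0.1815)) med [0.5731 0.2371 0.1837]
scene scope (array([646.2, 116.5]), array([44.7, 41.6]), 33.4, 283, np.float64(0.2228)) med [0.6549 0.1158 0.2278]
scene decoytop (array([573.5, 322.8]), array([95.3, 40.7]), 6.6, 234, np.float64(0.0477)) med [0.5654 0.3204 0.0515]
scene binwalls (array([563.2, 275.3]), array([213.8, 334.9]), 1.4, 1954, np.float64(0.0392)) med [0.6395 0.2784 0.0411]
```

```bash
cat >> h.py <<'E'
def pose(yaw,lean,sgn=1):
    "tool leaning: z points down and along heading yaw (deg); y horizontal"
    a,l=np.radians([yaw,lean]); z=np.array([np.sin(l)*np.cos(a),np.sin(l)*np.sin(a),-np.cos(l)]); y=sgn*np.array([-np.sin(a),np.cos(a),0])
    return np.stack([np.cross(y,z),y,z],1)
def go(p,Rt,verbose=True):
    o=telemetry.get_obs(); R0=R.from_rotvec(o['tool_rot']); p0=o['tool_pos']
    rv=(R0.inv()*R.from_matrix(Rt)).as_rotvec(degrees=True); sh=R0.inv().apply(np.array(p)-p0)
    if verbose: print('turn',(rv/30).round(3),'shift',(sh/.3).round(3),'rows>=',max(np.linalg.norm(rv)/10.7,np.linalg.norm(sh)/.0625).round(1))
    return rv/30,sh/.3
def st():
    o=telemetry.get_obs(); print({k:np.round(o[k],3) for k in('t','q','tool_pos','contact_force','opening','grip_force')}); print(R.from_rotvec(o['tool_rot']).as_matrix().round(3).tolist())
E
python3 - <<'E'
from h import *
st()
for s in(1,-1):
    Rt=pose(11,35,s); g=np.array([.563,.181,.036]); go(g-.15*Rt[:,2],Rt)
E
```

```text
{'t': np.float64(0.1), 'q': array([ 1.18 ,  0.053,  1.614, -0.   ,  1.476, -0.119]), 'tool_pos': array([0.168, 0.602, 0.23 ]), 'contact_force': array([-0.45 , -0.023,  0.764]), 'opening': np.float64(0.085), 'grip_force': np.float64(0.0)}
[[-0.963, 0.269, -0.001], [0.269, 0.963, -0.002], [0.0, -0.002, -1.0]]
turn [-0.274 -1.147 -0.857] shift [-1.39  -1.124  0.239] rows>= 8.7
turn [-1.548  0.37   4.905] shift [-1.39  -1.124  0.239] rows>= 14.5
```

```bash
python3 -m pendant '[-0.14,-0.57,-0.43,-0.7,-0.56,0.1,1, -0.14,-0.57,-0.43,-0.7,-0.56,0.1,1, -0.14,-0.57,-0.43,-0.7,-0.56,0.1,1, -0.14,-0.57,-0.43,-0.7,-0.56,0.1,1, -0.14,-0.57,-0.43,-0.7,-0.56,0.1,1, -0.14,-0.57,-0.43,-0.7,-0.56,0.1,1]' 30
python3 - <<'E'
from h import *
st(); Rt=pose(11,35); g=np.array([.563,.181,.036]); go(g-.15*Rt[:,2],Rt)
E
```

```text
t: 0.85
tool_pos: [0.3254, 0.3825, 0.2006]
tool_rot: [0.068, 2.836, 0.045]
contact_force: [-0.1, 0.6, 0.1]
opening: 0.0853
grip_force: 0.0
{'t': np.float64(0.85), 'q': array([ 0.833, -0.368,  2.06 , -0.221,  1.231, -0.639]), 'tool_pos': array([0.325, 0.382, 0.201]), 'contact_force': array([-0.058,  0.561,  0.082]), 'opening': np.float64(0.085), 'grip_force': np.float64(0.0)}
[[-0.953, 0.042, 0.3], [0.051, 0.998, 0.024], [-0.299, 0.038, -0.954]]
turn [-0.133 -0.575 -0.434] shift [-0.482 -0.709  0.269] rows>= 4.3
```

```bash
python3 -m pendant '[-0.13,-0.575,-0.43,-0.48,-0.71,0.27,1, -0.13,-0.575,-0.43,-0.48,-0.71,0.27,1, -0.13,-0.575,-0.43,-0.48,-0.71,0.27,1, -0.13,-0.575,-0.43,-0.48,-0.71,0.27,1, -0.13,-0.575,-0.43,-0.48,-0.71,0.27,1, -0.13,-0.575,-0.43,-0.48,-0.71,0.27,1]'
python3 - <<'E'
from h import *
st(); Rt=pose(11,35); g=np.array([.563,.181,.036]); go(g,Rt)
d=grab('scene'); save(d,'s1.png',(330,130,530,320),3)
E
```

```text
t: 1.6
tool_pos: [0.4786, 0.1655, 0.1587]
tool_rot: [-0.24, 2.522, 0.076]
contact_force: [-0.2, 0.3, -0.3]
opening: 0.0853
grip_force: 0.0
{'t': np.float64(1.6), 'q': array([ 0.184, -0.607,  2.353,  0.006,  0.786, -1.579]), 'tool_pos': array([0.479, 0.166, 0.159]), 'contact_force': array([-0.229,  0.304, -0.299]), 'opening': np.float64(0.085), 'grip_force': np.float64(0.0)}
[[-0.805, -0.189, 0.563], [-0.154, 0.982, 0.109], [-0.573, 0.001, -0.82]]
turn [-0.001 -0.002 -0.004] shift [-0.    -0.003  0.499] rows>= 2.4
```

View pics/s1.png

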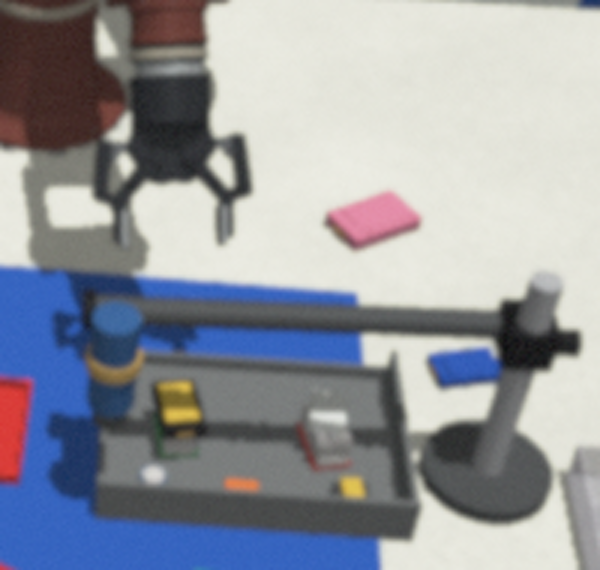

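The fingers at about (120,240) and (225,240) in the crop straddle the battery's line at (180,405), clear of the tube. I'll advance along the tool axis and grip.

```bash
python3 -m pendant '[0,0,0,0,0,0.15,0.9, 0,0,0,0,0,0.3,0.9, 0,0,0,0,0,0.4,0.9, 0,0,0,0,0,0.5,0.9, 0,0,0,0,0,0.5,0.9, 0,0,0,0,0,0.5,0.3, 0,0,0,0,0,0.5,0.3, 0,0,0,0,0,0.5,0.3, 0,0,0,0,0,0.5,0.3, 0,0,0,0,0,0.5,0.3, 0,0,0,0,0,0.5,0.3]' 30
python3 - <<'E'
from h import *
st()
E
```

```text
t: 3.02
tool_pos: [0.5635, 0.1831, 0.0382]
tool_rot: [-0.243, 2.518, 0.078]
contact_force: [-5.9, 2.4, 8.7]
opening: 0.0412
grip_force: 33.4
{'t': np.float64(3.025), 'q': array([ 0.187, -0.112,  2.222,  0.009,  0.418, -1.583]), 'tool_pos': array([0.564, 0.183, 0.038]), 'contact_force': array([-5.93 ,  2.374,  8.662]), 'opening': np.float64(0.041), 'grip_force': np.float64(33.355)}
[[-0.802, -0.191, 0.566], [-0.156, 0.982, 0.111], [-0.576, 0.001, -0.817]]
```

```bash
python3 -m pendant '[0,0,0,0,0,-0.05,0.3, 0,0,0,0,0,-0.2,0.3, 0,0,0,0,0,-0.4,0.3, 0,0,0,0,0,-0.5,0.3, 0,0,0,0,0,-0.5,0.3, 0,0,0,0,0,-0.5,0.3]'
python3 - <<'E'
from h import *
st(); Rt=pose(11,35); go([.49,0,.13],Rt); go([.5775,-.025,.05],Rt)
d=grab('top'); P=cloud(d); H=cv2.cvtColor(d['image'],cv2.COLOR_RGB2HSV); h,s,v=H[...,0].astype(int),H[...,1],H[...,2]
save(d,'t2.png',(190,180,290,270),4)
for n in('top','scene'):
    d=d if n=='top' else grab('scene'); P=cloud(d); print(n,rect(P[box(P,[.5,.13,.028],[.63,.22,.045])]),rect(P[box(P,[.5,.13,.006],[.63,.22,.026])]))
    save(d,n+'2.png',(190,180,290,270) if n=='top' else (360,230,440,310),4)
a=cv2.imread('pics/top2.png');b=cv2.imread('pics/scene2.png');b=cv2.resize(b,(360,360));cv2.imwrite('pics/m2.png',np.hstack([a,b]))
E
```

```text
t: 3.78
tool_pos: [0.4779, 0.166, 0.1578]
tool_rot: [-0.243, 2.522, 0.076]
contact_force: [0.2, -0.9, -1.1]
opening: 0.0413
grip_force: 32.3
{'t': np.float64(3.775), 'q': array([ 0.185, -0.608,  2.355,  0.006,  0.785, -1.581]), 'tool_pos': array([0.478, 0.166, 0.158]), 'contact_force': array([ 0.205, -0.922, -1.059]), 'opening': np.float64(0.041), 'grip_force': np.float64(32.295)}
[[-0.805, -0.191, 0.562], [-0.156, 0.982, 0.109], [-0.573, -0.0, -0.82]]
turn [-0.    -0.002  0.   ] shift [ 0.107 -0.551  0.038] rows>= 2.7
turn [-0.    -0.002  0.   ] shift [ 0.038 -0.688  0.412] rows>= 3.9
top (array([577.7, 177.2]), array([ 39.3, 107.1]), 84.1, 245, np.float64(0.0353)) (array([564.8, 175.3]), array([ 88.5, 128.9]), 89.8, 472, np.float64(0.0104))
scene (array([577.1, 179.7]), array([ 41. , 107.4]), 84.3, 137, np.float64(0.0337)) (array([564.5, 175.5]), array([ 87.7, 125.5]), 87.0, 201, np.float64(0.0129))
```

View pics/m2.png

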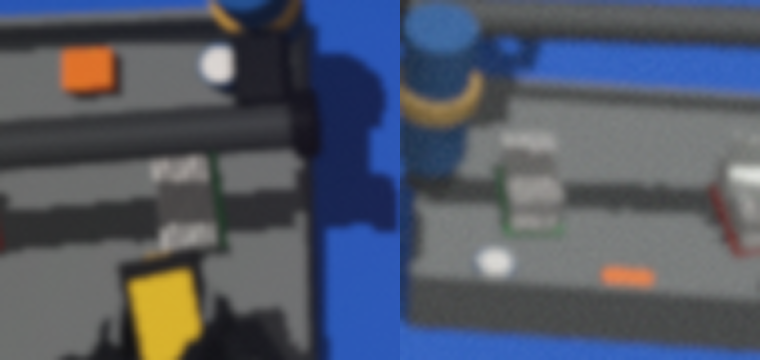

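The battery is held at crop (160,310), and the module's fins and green edge show at (185,205) in the top view. Next, the battery goes to the tray.

```bash
python3 -m pendant '[0,0,0,0.107,-0.55,0.038,0.3, 0,0,0,0.107,-0.55,0.038,0.3, 0,0,0,0.107,-0.55,0.038,0.3, 0,0,0,0.04,-0.69,0.41,0.3, 0,0,0,0.04,-0.69,0.41,0.3, 0,0,0,0.04,-0.69,0.41,0.3, 0,0,0,0.04,-0.69,0.41,0.3]'
python3 - <<'E'
from h import *
st(); Rt=pose(11,35); go([.5775,-.025,.014],Rt); go([.5775-.06,-.025,.10],Rt)
for n in('top','scene'):
    d=grab(n); P=cloud(d); H=cv2.cvtColor(d['image'],cv2.COLOR_RGB2HSV); h,s,v=H[...,0].astype(int),H[...,1],H[...,2]
    m=box(P,[.45,-.12,-.01],[.68,.08,.1]); yl=m&(h>18)&(h<35)&(s>110); print(n,'bat',rect(P[yl]),np.median(P[yl],0).round(4))
    hs=box(P,[.5,.13,.026],[.61,.22,.046]); print('sink',rect(P[hs])); print(np.median(P[hs],0),np.percentile(P[hs][:,0],[2,98]),np.percentile(P[hs][:,1],[2,98]))
    g=box(P,[.5,.13,-.0],[.62,.22,.03])&(h>45)&(h<90)&(s>60); print('green',rect(P[g]) if g.sum()>3 else 0); np.save('sink_%s.npy'%n,P[hs]); np.save('green_%s.npy'%n,P[g])
E
```

```text
t: 4.75
tool_pos: [0.5768, -0.0252, 0.0498]
tool_rot: [-0.243, 2.523, 0.078]
contact_force: [-0.3, -0.0, 0.2]
opening: 0.0412
grip_force: 32.3
{'t': np.float64(4.75), 'q': array([-0.309, -0.164,  2.242,  0.526,  0.581, -2.444]), 'tool_pos': array([ 0.577, -0.025,  0.05 ]), 'contact_force': array([-0.265, -0.039,  0.209]), 'opening': np.float64(0.041), 'grip_force': np.float64(32.289)}
[[-0.806, -0.191, 0.561], [-0.156, 0.982, 0.11], [-0.572, 0.001, -0.821]]
turn [ 0.002 -0.005 -0.001] shift [0.066 0.    0.099] rows>= 0.6
turn [ 0.002 -0.005 -0.001] shift [ 0.063  0.039 -0.248] rows>= 1.2
top bat (array([574.8, -26. ]), array([46.7, 36.6]), 13.2, 295, np.float64(0.0634)) [ 0.5751 -0.0273  0.0635]
sink (array([554.2, 180.3]), array([55.7, 30.4]), 8.4, 242, np.float64(0.0349))
[0.55349118 0.18047238 0.03556245] [0.52730969 0.57935814] [0.16371909 0.19683513]
green (array([561.2, 165.6]), array([44.1,  3. ]), 9.1, 23, np.float64(0.0089))
scene bat (array([569.7, -27.1]), array([63. , 37.1]), 12.0, 182, np.float64(0.0641)) [ 0.5721 -0.0268  0.0642]
sink (array([555.8, 181.2]), array([66.4, 30.9]), 7.4, 145, np.float64(0.0329))
[0.55915407 0.1817754  0.03288385] [0.52708446 0.58628486] [0.16416621 0.19736765]
green 0
```

```bash
python3 -m pendant '[0,0,0,0.04,0,0.056,0.3, 0,0,0,0.078,0,0.112,0.3, 0,0,0,0.078,0,0.112,0.3, 0,0,0,0.078,0,0.112,0.3]'
python3 - <<'E'
from h import *
st()
E
python3 -m pendant '[0,0,0,0,0,0,0.75, 0,0,0,0,0,0,0.75, 0,0,0,0,0,0,0.75, 0,0,0,0,0,-0.1,0.75, 0,0,0,0,0,-0.25,0.75, 0,0,0,0,0,-0.4,0.75, 0,0,0,0,0,-0.4,0.75]'
python3 - <<'E'
from h import *
st()
for n in('top','scene'):
    d=grab(n); P=cloud(d); H=cv2.cvtColor(d['image'],cv2.COLOR_RGB2HSV); h,s,v=H[...,0].astype(int),H[...,1],H[...,2]
    m=box(P,[.45,-.12,-.01],[.68,.08,.1]); yl=m&(h>18)&(h<35)&(s>110); q=P[yl]; print(n,'bat',rect(q),np.median(q,0).round(4))
    A=np.c_[q[:,:2],np.ones(len(q))]; print('slope',np.linalg.lstsq(A,q[:,2],rcond=None)[0].round(3))
E
```

```text
t: 5.35
tool_pos: [0.5789, -0.0257, 0.0137]
tool_rot: [-0.244, 2.515, 0.074]
contact_force: [-0.4, -0.4, -0.4]
opening: 0.0411
grip_force: 32.3
{'t': np.float64(5.35), 'q': array([-0.308, -0.08 ,  2.246,  0.613,  0.499, -2.546]), 'tool_pos': array([ 0.579, -0.026,  0.014]), 'contact_force': array([-0.402, -0.354, -0.384]), 'opening': np.float64(0.041), 'grip_force': np.float64(32.287)}
[[-0.801, -0.191, 0.567], [-0.158, 0.982, 0.108], [-0.578, -0.003, -0.816]]
t: 6.22
tool_pos: [0.5116, -0.0399, 0.1139]
tool_rot: [-0.243, 2.512, 0.07]
contact_force: [0.9, -0.3, -0.2]
opening: 0.064
grip_force: 0.0
{'t': np.float64(6.225), 'q': array([-0.403, -0.498,  2.368,  0.468,  0.792, -2.417]), 'tool_pos': array([ 0.512, -0.04 ,  0.114]), 'contact_force': array([ 0.922, -0.311, -0.168]), 'opening': np.float64(0.064), 'grip_force': np.float64(0.0)}
[[-0.799, -0.19, 0.571], [-0.158, 0.982, 0.106], [-0.581, -0.006, -0.814]]
top bat (array([572.3, -28. ]), array([53.6, 34.3]), 12.3, 314, np.float64(0.0199)) [ 0.5722 -0.0271  0.02  ]
slope [ 0.001 -0.016  0.019]
scene bat (array([573.5, -27.3]), array([58.9, 35. ]), 8.2, 163, np.float64(0.0174)) [ 0.5722 -0.0278  0.0174]
slope [0.016 0.019 0.009]
```

The battery lies flat and centred in the tray, with its top at about 19 mm. I'll go back for the module at (0.556, 0.181), yaw 8°.

Run:
```python
from h import *
Rt=pose(8,35); g=np.array([.563,.182,.016]); go([.49,0,.13],Rt); go(g-.17*Rt[:,2],Rt); print(g-.17*Rt[:,2])
```

```text
turn [0.056 0.002 0.083] shift [-0.006  0.139 -0.081] rows>= 0.8
turn [0.056 0.002 0.083] shift [-0.08   0.705 -0.133] rows>= 3.5
[0.46644095 0.16842951 0.15525585]
```

```bash
python3 -m pendant '[0.05,0,0.08,-0.006,0.14,-0.08,0.65, 0.056,0,0.083,-0.08,0.45,-0.13,0.65, 0.056,0,0.083,-0.08,0.705,-0.133,0.65, 0.056,0,0.083,-0.08,0.705,-0.133,0.65, 0.056,0,0.083,-0.08,0.705,-0.133,0.65, 0.056,0,0.083,-0.08,0.705,-0.133,0.65]' 60
python3 - <<'E'
from h import *
st(); Rt=pose(8,35); g=np.array([.563,.182,.016]); go(g,Rt)
E
```

```text
t: 7.08
tool_pos: [0.4657, 0.1685, 0.1529]
tool_rot: [-0.178, 2.529, 0.056]
contact_force: [0.3, -0.7, -0.1]
opening: 0.0555
grip_force: 0.0
{'t': np.float64(7.075), 'q': array([ 0.223, -0.631,  2.376, -0.066,  0.792, -1.457]), 'tool_pos': array([0.466, 0.168, 0.153]), 'contact_force': array([ 0.326, -0.665, -0.114]), 'opening': np.float64(0.056), 'grip_force': np.float64(0.0)}
[[-0.813, -0.14, 0.565], [-0.115, 0.99, 0.08], [-0.57, 0.0, -0.821]]
turn [ 0.002 -0.007  0.002] shift [-0.009 -0.001  0.562] rows>= 2.7
```

```bash
python3 -m pendant '[0,0,0,-0.009,0,0.18,0.65, 0,0,0,-0.009,0,0.36,0.65, 0,0,0,-0.009,0,0.48,0.65, 0,0,0,-0.009,0,0.56,0.65, 0,0,0,-0.009,0,0.56,0.65, 0,0,0,-0.009,0,0.56,0.65]'
python3 - <<'E'
from h import *
st(); Rt=pose(8,35); g=np.array([.563,.182,.016]); go(g,Rt)
E
```

```text
t: 7.82
tool_pos: [0.5642, 0.1809, 0.0192]
tool_rot: [-0.174, 2.526, 0.056]
contact_force: [0.1, 0.4, -0.2]
opening: 0.0556
grip_force: 0.0
{'t': np.float64(7.825), 'q': array([ 0.202, -0.065,  2.218, -0.098,  0.38 , -1.427]), 'tool_pos': array([0.564, 0.181, 0.019]), 'contact_force': array([ 0.06,  0.38, -0.21]), 'opening': np.float64(0.056), 'grip_force': np.float64(0.0)}
[[-0.811, -0.137, 0.568], [-0.112, 0.991, 0.079], [-0.574, 0.001, -0.819]]
turn [-0.001  0.    -0.004] shift [0.009 0.004 0.007] rows>= 0.1
```

```bash
python3 -m pendant '[0,0,0,0.008,0.003,0.006,0.6, 0,0,0,0.008,0.003,0.006,0.2, 0,0,0,0.008,0.003,0.006,0.2, 0,0,0,0.008,0.003,0.006,0.2, 0,0,0,0.008,0.003,0.006,0.2, 0,0,0,0.008,0.003,0.006,0.2, 0,0,0,0.008,0.003,0.006,0.2]' 60
python3 - <<'E'
from h import *
st()
E
```

```text
t: 8.7
tool_pos: [0.5632, 0.1833, 0.0172]
tool_rot: [-0.177, 2.524, 0.057]
contact_force: [-6.4, -1.2, 6.7]
opening: 0.0288
grip_force: 61.7
{'t': np.float64(8.7), 'q': array([ 0.207, -0.061,  2.219, -0.103,  0.374, -1.419]), 'tool_pos': array([0.563, 0.183, 0.017]), 'contact_force': array([-6.431, -1.229,  6.745]), 'opening': np.float64(0.029), 'grip_force': np.float64(61.695)}
[[-0.81, -0.14, 0.569], [-0.114, 0.99, 0.081], [-0.575, 0.001, -0.818]]
```

```bash
python3 -m pendant '[0,0,0,-0.019,0,-0.027,0.2, 0,0,0,-0.019,0,-0.1,0.2, 0,0,0,-0.019,0,-0.25,0.2, 0,0,0,-0.019,0,-0.4,0.2, 0,0,0,-0.019,0,-0.55,0.2, 0,0,0,-0.019,0,-0.55,0.2, 0,0,0,-0.019,0,-0.55,0.2]' 60
python3 - <<'E'
from h import *
st()
for n in('top','scene'):
    d=grab(n); save(d,n+'3.png',(170,200,270,300) if n=='top' else (330,160,430,260),4)
a=cv2.imread('pics/top3.png');b=cv2.imread('pics/scene3.png');cv2.imwrite('pics/m3.png',np.hstack([a[:,:390],b[:,:390]]))
E
```

```text
t: 9.57
tool_pos: [0.4734, 0.1703, 0.154]
tool_rot: [-0.177, 2.526, 0.057]
contact_force: [0.3, 0.1, -1.9]
opening: 0.029
grip_force: 60.5
{'t': np.float64(9.575), 'q': array([ 0.224, -0.604,  2.359, -0.068,  0.779, -1.453]), 'tool_pos': array([0.473, 0.17 , 0.154]), 'contact_force': array([ 0.254,  0.06 , -1.853]), 'opening': np.float64(0.029), 'grip_force': np.float64(60.527)}
[[-0.812, -0.139, 0.567], [-0.114, 0.99, 0.081], [-0.573, 0.001, -0.819]]
```

View pics/m3.png

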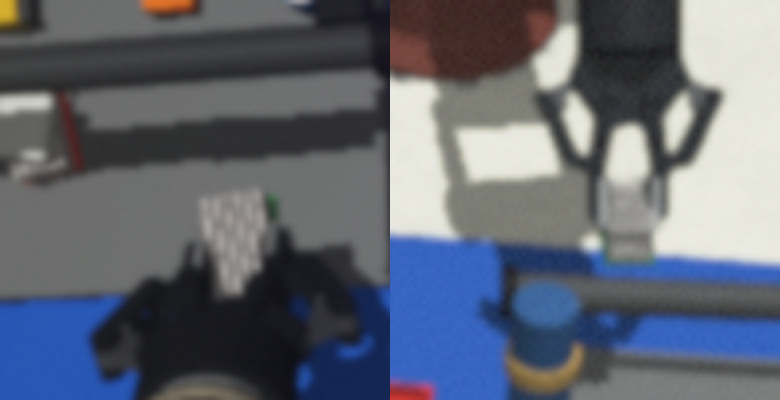

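The module is held squarely by both fingers, level, with its green board at (627,255). I'll carry it to the vise, turning it about the vertical on the way.

Run:
```python
from h import *
go([.46,.06,.17],pose(8-27.8,35))
```

```text
turn [ 0.531 -0.008  0.76 ] shift [ 0.043 -0.357 -0.103] rows>= 2.6
```

```bash
python3 -m pendant '[0.53,0,0.76,0.043,-0.357,-0.1,0.2, 0.53,0,0.76,0.043,-0.357,-0.1,0.2, 0.53,0,0.76,0.043,-0.357,-0.1,0.2, 0.53,0,0.76,0.043,-0.357,-0.1,0.2]'
python3 - <<'E'
from h import *
st(); go([.46,-.08,.17],pose(8-55.7,35))
E
```

```text
t: 10.18
tool_pos: [0.4609, 0.0608, 0.1696]
tool_rot: [0.434, 2.503, -0.136]
contact_force: [-0.4, 0.4, -2.2]
opening: 0.029
grip_force: 60.7
{'t': np.float64(10.175), 'q': array([ 0.127, -0.689,  2.38 , -0.33 ,  0.924, -0.972]), 'tool_pos': array([0.461, 0.061, 0.17 ]), 'contact_force': array([-0.376,  0.365, -2.205]), 'opening': np.float64(0.029), 'grip_force': np.float64(60.725)}
[[-0.774, 0.337, 0.537], [0.276, 0.942, -0.192], [-0.57, -0.0, -0.822]]
turn [ 0.534 -0.008  0.767] shift [-0.128 -0.443  0.087] rows>= 2.6
```

```bash
python3 -m pendant '[0.53,-0.008,0.765,-0.128,-0.44,0.087,0.2, 0.53,-0.008,0.765,-0.128,-0.44,0.087,0.2, 0.53,-0.008,0.765,-0.128,-0.44,0.087,0.2, 0.53,-0.008,0.765,-0.128,-0.44,0.087,0.2]'
python3 - <<'E'
from h import *
st(); go([.5391,-.2604,.10],pose(-75.5,35))
E
```

```text
t: 10.68
tool_pos: [0.4601, -0.0796, 0.1705]
tool_rot: [1.035, 2.345, -0.323]
contact_force: [0.4, 0.2, -1.9]
opening: 0.0292
grip_force: 60.6
{'t': np.float64(10.675), 'q': array([-0.103, -0.602,  2.33 , -0.472,  0.986, -0.664]), 'tool_pos': array([ 0.46 , -0.08 ,  0.171]), 'contact_force': array([ 0.368,  0.154, -1.887]), 'opening': np.float64(0.029), 'grip_force': np.float64(60.631)}
[[-0.552, 0.738, 0.388], [0.606, 0.674, -0.422], [-0.573, 0.002, -0.82]]
turn [ 0.537 -0.003  0.76 ] shift [-0.376 -0.213  0.549] rows>= 3.4
```

```bash
python3 -m pendant '[0.535,0,0.76,-0.376,-0.213,0.549,0.2, 0.535,0,0.76,-0.376,-0.213,0.549,0.2, 0.535,0,0.76,-0.376,-0.213,0.549,0.2, 0.535,0,0.76,-0.376,-0.213,0.549,0.2, 0.535,0,0.76,-0.376,-0.213,0.549,0.2]'
python3 - <<'E'
from h import *
st(); go([.5391,-.2604,.04],pose(-75.5,35))
for n in('top','scene'):
    d=grab(n); P=cloud(d); np.save('P.npy',P); save(d,n+'4.png',(370,170,500,270) if n=='top' else (170,190,300,290),3)
    m=box(P,[.48,-.31,.06],[.6,-.2,.13]); print(n,np.median(P[m],0))
    sj=box(P,[.4,-.33,.024],[.7,-.28,.042]); p=P[sj]; xv=(p-np.array([.5485,-.2969,0]))@np.array([.25,-.968,0]); print('slide jaw min xv',np.percentile(xv,[1,3,10,50]))
a=cv2.imread('pics/top4.png');b=cv2.imread('pics/scene4.png');cv2.imwrite('pics/m4.png',np.hstack([a,b]))
E
```

```text
t: 11.3
tool_pos: [0.5387, -0.2604, 0.0998]
tool_rot: [1.602, 2.068, -0.501]
contact_force: [-0.4, -0.1, -1.3]
opening: 0.029
grip_force: 60.7
{'t': np.float64(11.3), 'q': array([-0.356, -0.034,  2.022, -0.648,  0.887, -0.257]), 'tool_pos': array([ 0.539, -0.26 ,  0.1  ]), 'contact_force': array([-0.351, -0.134, -1.33 ]), 'opening': np.float64(0.029), 'grip_force': np.float64(60.696)}
[[-0.205, 0.968, 0.144], [0.795, 0.25, -0.553], [-0.571, 0.001, -0.821]]
turn [ 0.002 -0.006 -0.001] shift [0.114 0.001 0.164] rows>= 1.0
top [ 0.54093683 -0.26349242  0.11759041]
slide jaw min xv [0.01230823 0.01277428 0.01347507 0.02065053]
scene [ 0.5520207  -0.25828335  0.11333665]
slide jaw min xv [0.01282086 0.01297171 0.01346982 0.02104078]
```

View pics/m4.png

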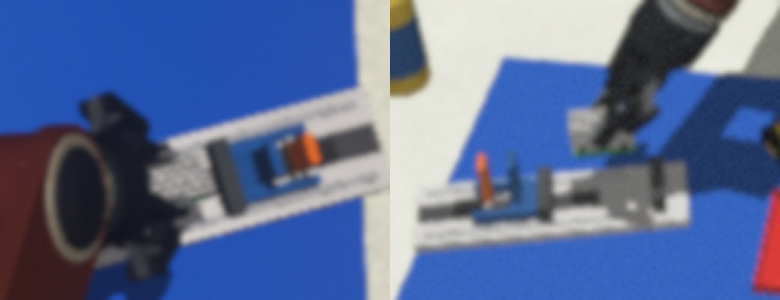

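The top view shows the module's end at (210,185), short of the sliding jaw, and in line with the vise. I'll check the module's leading edge numerically and then lower it.

```bash
python3 - <<'E'
from h import *
for n in('top','scene'):
    d=load(n); P=cloud(d); H=cv2.cvtColor(d['image'],cv2.COLOR_RGB2HSV)
    m=box(P,[.48,-.31,.108],[.6,-.2,.13])&(H[...,2]>105); p=P[m]-np.array([.5485,-.2969,0]); xv=p@np.array([.25,-.968,0]); yv=p@np.array([.968,.25,0])
    k=xv>-.05; print(n,len(xv),np.percentile(xv,[50,90,97,99]),np.percentile(yv[k],[3,50,97]),p[k][:,2].mean(),rect(P[m][k]))
E
python3 -m pendant '[0,0,0,0.057,0,0.082,0.2, 0,0,0,0.114,0,0.164,0.2, 0,0,0,0.114,0,0.164,0.2, 0,0,0,0.114,0,0.164,0.2]'
python3 - <<'E'
from h import *
st(); go([.5391,-.2604,.0265],pose(-75.5,35))
E
```

```text
top 162 [-0.03371097 -0.01810451 -0.0159157  -0.01497191] [-0.01448442  0.00194022  0.02546934] 0.11847802742738348 (array([ 547.1, -264.8]), array([42.8, 34.2]), 11.2, 141, np.float64(0.1185))
scene 108 [-0.02947375 -0.01750062 -0.01480042 -0.01465949] [-0.01860705  0.00042468  0.01907025] 0.11709719941382908 (array([ 541.2, -265.5]), array([44.1, 35.1]), 14.7, 108, np.float64(0.1171))
t: 11.9
tool_pos: [0.5403, -0.2602, 0.0439]
tool_rot: [1.599, 2.062, -0.499]
contact_force: [0.5, -0.7, -1.4]
opening: 0.0289
grip_force: 60.7
{'t': np.float64(11.9), 'q': array([-0.354,  0.062,  2.039, -0.717,  0.795, -0.154]), 'tool_pos': array([ 0.54 , -0.26 ,  0.044]), 'contact_force': array([ 0.522, -0.653, -1.417]), 'opening': np.float64(0.029), 'grip_force': np.float64(60.721)}
[[-0.202, 0.968, 0.149], [0.793, 0.251, -0.555], [-0.575, 0.006, -0.818]]
turn [ 0.009  0.003 -0.006] shift [ 0.034 -0.004  0.047] rows>= 0.3
```

```bash
python3 -m pendant '[0,0,0,0.02,-0.004,0.03,0.2, 0,0,0,0.03,-0.004,0.045,0.2, 0,0,0,0.033,-0.004,0.047,0.2, 0,0,0,0.033,-0.004,0.047,0.2, 0,0,0,0.033,-0.004,0.047,0.2]'
python3 - <<'E'
from h import *
st(); go([.5391,-.2604,.0255],pose(-75.5,35))
E
```

```text
t: 12.52
tool_pos: [0.5384, -0.2613, 0.0253]
tool_rot: [1.602, 2.062, -0.501]
contact_force: [-0.7, -1.2, 1.4]
opening: 0.0288
grip_force: 60.9
{'t': np.float64(12.525), 'q': array([-0.356,  0.095,  2.043, -0.741,  0.769, -0.122]), 'tool_pos': array([ 0.538, -0.261,  0.025]), 'contact_force': array([-0.723, -1.239,  1.382]), 'opening': np.float64(0.029), 'grip_force': np.float64(60.886)}
[[-0.201, 0.969, 0.146], [0.794, 0.249, -0.555], [-0.574, 0.004, -0.819]]
turn [ 0.005  0.001 -0.007] shift [ 0.002  0.003 -0.002] rows>= 0.0
```

```bash
python3 -m pendant '[0,0,0,0,0,0,0.65, 0,0,0,0,0,0,0.65, 0,0,0,0,0,0,0.65, 0,0,0,0,0,-0.1,0.65, 0,0,0,0,0,-0.25,0.8, 0,0,0,0,0,-0.45,0.8, 0,0,0,0,0,-0.5,0.8, 0,0,0,0,0,-0.5,0.8]'
python3 - <<'E'
from h import *
st()
for n in('top','scene'):
    d=grab(n); P=cloud(d); save(d,n+'5.png',(370,170,500,270) if n=='top' else (170,190,300,290),3)
    o=np.array([.5485,-.2969,0]); X=np.array([.25,-.968,0]); Y=np.array([.968,.25,0])
    Q=P-o; V=np.stack([Q@X,Q@Y,P[...,2]],-1); m=box(V,[-.08,-.03,.037],[0,.03,.055]); print(n,rect(V[m]))
    f=box(V,[.02,-.03,.055],[.12,.03,.09]); print('fin/tab',rect(V[f]))
a=cv2.imread('pics/top5.png');b=cv2.imread('pics/scene5.png');cv2.imwrite('pics/m5.png',np.hstack([a,b]))
E
```

```text
t: 13.52
tool_pos: [0.517, -0.1775, 0.1487]
tool_rot: [1.6, 2.062, -0.499]
contact_force: [0.0, -0.0, -0.8]
opening: 0.0684
grip_force: 0.0
{'t': np.float64(13.525), 'q': array([-0.204, -0.19 ,  2.074, -0.634,  1.05 , -0.189]), 'tool_pos': array([ 0.517, -0.177,  0.149]), 'contact_force': array([ 0.02 , -0.01 , -0.767]), 'opening': np.float64(0.068), 'grip_force': np.float64(0.0)}
[[-0.201, 0.968, 0.148], [0.793, 0.25, -0.555], [-0.574, 0.006, -0.819]]
top (array([-43.3,   0. ]), array([30.1, 60.5]), 89.6, 203, np.float64(0.045))
fin/tab (array([61.1, -1.2]), array([25.9, 36.6]), 88.8, 142, np.float64(0.0719))
scene (array([-44.2,   0.8]), array([37.6, 58.9]), 88.9, 170, np.float64(0.0418))
fin/tab (array([60.2,  0.2]), array([28.3, 38. ]), 86.8, 71, np.float64(0.0689))
```

View pics/m5.png

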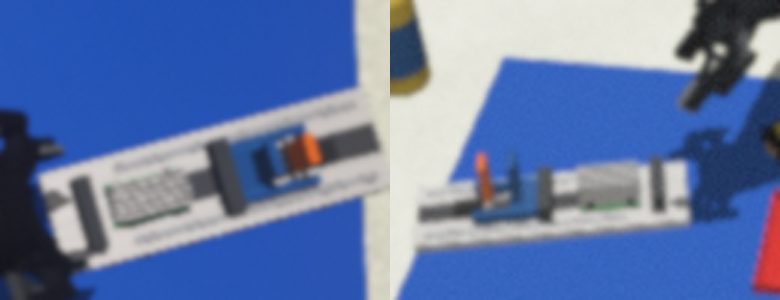

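The module sits square at vise x −44 mm, y 0, board down, with the fixed jaw at (88,215) and the sliding jaw at (225,175). For the pinch the tool points straight down, with its closing axis along the vise's x.

Run:
```python
from h import *
o=np.array([.5485,-.2969,0]); X=np.array([.25,-.968,0]); p=o+.0606*X; print('pinch',p); p[2]=.15
o_=telemetry.get_obs(); R0=R.from_rotvec(o_['tool_rot'])
for a in(14.5,-165.5):
  for s in (1,-1):
    Rt=pose(a,0,s); rv,sh=go(p,Rt)
    # half way
    k=rv*30/3; mid=(R0*R.from_rotvec(k,degrees=True)); print('third turn',(k/30).round(3))
```

```text
pinch [ 0.56365   -0.3555608  0.       ]
turn [-0.911  0.914 -2.903] shift [-0.51   0.009  0.34 ] rows>= 8.9
third turn [-0.304  0.305 -0.968]
turn [0.913 0.91  2.893] shift [-0.51   0.009  0.34 ] rows>= 8.9
third turn [0.304 0.303 0.964]
turn [0.913 0.91  2.893] shift [-0.51   0.009  0.34 ] rows>= 8.9
third turn [0.304 0.303 0.964]
turn [-0.911  0.914 -2.903] shift [-0.51   0.009  0.34 ] rows>= 8.9
third turn [-0.304  0.305 -0.968]
```

```bash
python3 -m pendant '[0.304,0.303,0.964,-0.17,0,0.11,0.8, 0.304,0.303,0.964,-0.17,0,0.11,0.8, 0.304,0.303,0.964,-0.17,0,0.11,0.8, 0.304,0.303,0.964,-0.17,0,0.11,0.8]'
python3 - <<'E'
from h import *
st(); rv,sh=go([.5636,-.3556,.15],pose(14.5,0,-1)); print((rv/2).round(3),(sh/2).round(3))
E
```

```text
t: 14.12
tool_pos: [0.531, -0.2381, 0.1482]
tool_rot: [2.227, 1.658, -0.372]
contact_force: [-0.2, 0.5, -0.3]
opening: 0.0682
grip_force: 0.0
{'t': np.float64(14.125), 'q': array([-0.36 , -0.041,  1.894, -0.442,  1.173,  0.081]), 'tool_pos': array([ 0.531, -0.238,  0.148]), 'contact_force': array([-0.199,  0.477, -0.291]), 'opening': np.float64(0.068), 'grip_force': np.float64(0.0)}
[[0.285, 0.958, -0.008], [0.87, -0.262, -0.418], [-0.403, 0.113, -0.908]]
turn [0.609 0.608 1.929] shift [-0.312  0.208  0.158] rows>= 5.9
[0.305 0.304 0.965] [-0.156  0.104  0.079]
```

```bash
python3 -m pendant '[0.305,0.304,0.965,-0.156,0.104,0.08,0.8, 0.305,0.304,0.965,-0.156,0.104,0.08,0.8, 0.305,0.304,0.965,-0.156,0.104,0.08,0.8, 0.305,0.304,0.965,-0.156,0.104,0.08,0.8]'
python3 - <<'E'
from h import *
st(); rv,sh=go([.5636,-.3556,.15],pose(14.5,0,-1))
E
```

```text
t: 14.62
tool_pos: [0.547, -0.2963, 0.1492]
tool_rot: [2.745, 1.101, -0.202]
contact_force: [0.2, -0.6, 0.1]
opening: 0.0684
grip_force: 0.0
{'t': np.float64(14.625), 'q': array([-0.519,  0.09 ,  1.726, -0.226,  1.277,  0.349]), 'tool_pos': array([ 0.547, -0.296,  0.149]), 'contact_force': array([ 0.157, -0.631,  0.073]), 'opening': np.float64(0.068), 'grip_force': np.float64(0.0)}
[[0.717, 0.694, -0.06], [0.67, -0.711, -0.213], [-0.19, 0.113, -0.975]]
turn [0.306 0.303 0.969] shift [-0.093  0.179  0.036] rows>= 3.0
```

```bash
python3 -m pendant '[0.306,0.303,0.969,-0.093,0.179,0.036,0.8, 0.306,0.303,0.969,-0.093,0.179,0.036,0.8, 0.306,0.303,0.969,-0.093,0.179,0.036,0.8, 0.306,0.303,0.969,-0.093,0.179,0.036,0.8, 0.306,0.303,0.969,-0.093,0.179,0.036,0.8]'
python3 - <<'E'
from h import *
st(); Rt=pose(14.5,0,-1); rv,sh=go([.5636,-.3556,.047],Rt)
E
```

```text
t: 15.25
tool_pos: [0.5641, -0.3538, 0.1507]
tool_rot: [3.115, 0.401, 0.001]
contact_force: [-0.6, -0.7, -0.7]
opening: 0.0684
grip_force: 0.0
{'t': np.float64(15.25), 'q': array([-0.672,  0.205,  1.584,  0.   ,  1.352,  0.643]), 'tool_pos': array([ 0.564, -0.354,  0.151]), 'contact_force': array([-0.598, -0.7  , -0.681]), 'opening': np.float64(0.068), 'grip_force': np.float64(0.0)}
[[0.967, 0.253, 0.001], [0.253, -0.967, -0.001], [0.001, 0.001, -1.0]]
turn [ 0.002 -0.001  0.005] shift [-0.003  0.005  0.346] rows>= 1.7
```

```bash
python3 -m pendant '[0,0,0,-0.003,0,0.15,0.8, 0,0,0,-0.003,-0.004,0.28,0.8, 0,0,0,-0.003,-0.005,0.345,0.8, 0,0,0,-0.003,-0.005,0.345,0.8, 0,0,0,-0.003,-0.005,0.345,0.8]' 40
python3 - <<'E'
from h import *
st()
d=grab('scene'); save(d,'s6.png',(180,190,280,290),5)
E
```

```text
t: 15.88
tool_pos: [0.5646, -0.3541, 0.0501]
tool_rot: [3.114, 0.395, 0.007]
contact_force: [-0.1, 0.7, 0.3]
opening: 0.0687
grip_force: 0.0
{'t': np.float64(15.875), 'q': array([-6.720e-01,  3.090e-01,  1.641e+00,  1.000e-03,  1.187e+00,
        6.460e-01]), 'tool_pos': array([ 0.565, -0.354,  0.05 ]), 'contact_force': array([-0.099,  0.737,  0.299]), 'opening': np.float64(0.069), 'grip_force': np.float64(0.0)}
[[0.968, 0.25, 0.005], [0.25, -0.968, -0.002], [0.004, 0.003, -1.0]]
```

View pics/s6.png

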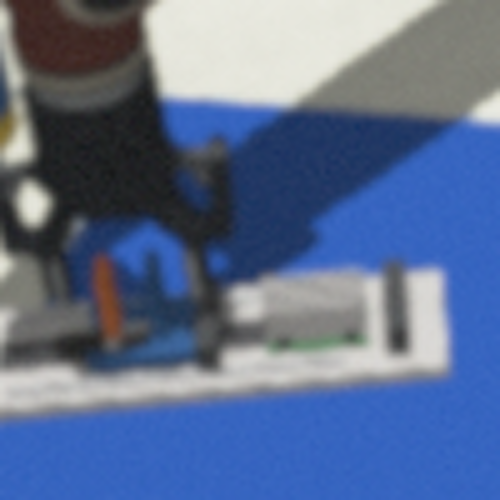

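The fingers straddle the tab (105,300) and the fin (152,290), clear of both. Now I'll close.

```bash
python3 -m pendant '[0,0,0,0,0,0.01,0.2, 0,0,0,0,0,0.01,0.2, 0,0,0,0,0,0.01,0.2, 0,0,0,0,0,0.01,0.2, 0,0,0,0,0,0.01,0.2, 0,0,0,0,0,0.01,0.2]' 40
python3 - <<'E'
from h import *
st()
E
```

```text
t: 16.68
tool_pos: [0.564, -0.3546, 0.0466]
tool_rot: [3.114, 0.394, 0.005]
contact_force: [-1.2, 0.4, 4.5]
opening: 0.0298
grip_force: 40.9
{'t': np.float64(16.675), 'q': array([-0.673,  0.313,  1.642,  0.   ,  1.181,  0.646]), 'tool_pos': array([ 0.564, -0.355,  0.047]), 'contact_force': array([-1.239,  0.388,  4.524]), 'opening': np.float64(0.03), 'grip_force': np.float64(40.852)}
[[0.968, 0.249, 0.004], [0.249, -0.968, -0.003], [0.003, 0.004, -1.0]]
```

```bash
python3 -m pendant '[0,0,0,0,-0.015,0,0.2, 0,0,0,0,-0.03,0,0.2, 0,0,0,0,-0.045,0,0.2, 0,0,0,0,-0.06,0,0.2, 0,0,0,0,-0.075,0,0.2, 0,0,0,0,-0.09,0,0.2, 0,0,0,0,-0.105,0,0.2, 0,0,0,0,-0.115,0,0.2, 0,0,0,0,-0.115,0,0.2, 0,0,0,0,-0.115,0,0.2]'
python3 - <<'E'
from h import *
st(); o=telemetry.get_obs(); X=np.array([.25,-.968,0]); print('xv',(o['tool_pos']-[.5485,-.2969,0])@X, 'F along',o['contact_force']@X)
E
```

```text
t: 17.92
tool_pos: [0.5553, -0.3213, 0.0466]
tool_rot: [3.113, 0.394, 0.005]
contact_force: [-3.7, -1.3, 6.8]
opening: 0.0293
grip_force: 41.4
{'t': np.float64(17.925), 'q': array([-0.64 ,  0.262,  1.706, -0.   ,  1.17 ,  0.679]), 'tool_pos': array([ 0.555, -0.321,  0.047]), 'contact_force': array([-3.738, -1.342,  6.839]), 'opening': np.float64(0.029), 'grip_force': np.float64(41.443)}
[[0.968, 0.249, 0.004], [0.249, -0.968, -0.003], [0.003, 0.004, -1.0]]
xv 0.025327153397951534 F along 0.36418969851380645
```

```bash
cat > f.py <<'E'
from h import *
o=telemetry.get_obs(); X=np.array([.25,-.968,0]); print('xv',((o['tool_pos']-[.5485,-.2969,0])@X).round(4),'F along',(o['contact_force']@X).round(2),'open',o['opening'].round(4))
E
python3 -m pendant '[0,0,0,0,-0.005,0,0.2, 0,0,0,0,-0.01,0,0.2, 0,0,0,0,-0.013,0,0.2, 0,0,0,0,-0.013,0,0.2]' >/dev/null; python3 f.py; python3 -m pendant '[0,0,0,0,-0.003,0,0.2, 0,0,0,0,-0.006,0,0.2, 0,0,0,0,-0.006,0,0.2]'>/dev/null; python3 f.py
```

```text
Traceback (most recent call last):
  File "f.py", line 2, in <module>
    o=telemetry.get_obs(); X=np.array([.25,-.968,0]); print('xv',((o['tool_pos']-[.5485,-.2969,0])@X).round(4),'F along',(o['contact_force']@X).round(2),'open',o['opening'].round(4))
                                                                                                                                                                ^^^^^^^^^^^^^^^^^^
AttributeError: 'float' object has no attribute 'round'
Traceback (most recent call last):
  File "f.py", line 2, in <module>
    o=telemetry.get_obs(); X=np.array([.25,-.968,0]); print('xv',((o['tool_pos']-[.5485,-.2969,0])@X).round(4),'F along',(o['contact_force']@X).round(2),'open',o['opening'].round(4))
                                                                                                                                                                ^^^^^^^^^^^^^^^^^^
AttributeError: 'float' object has no attribute 'round'
```

```bash
sed -i "s/,'open',o\['opening'\].round(4)/,'open',o['opening']/" f.py; python3 f.py
```

```text
xv 0.02 F along 2.35 open 0.02941134660116974
```

```bash
python3 -m pendant '[0,0,0,0,-0.003,0,0.2, 0,0,0,0,-0.004,0,0.2, 0,0,0,0,-0.004,0,0.2]' >/dev/null; python3 f.py
```

```text
xv 0.0189 F along 2.79 open 0.029579589036768498
```

```bash
python3 -m pendant '[0,0,0,0,-0.004,0,0.2, 0,0,0,0,-0.004,0,0.2, 0,0,0,0,-0.004,0,0.2]' >/dev/null; python3 f.py;  python3 - <<'E'
from h import *
o=np.array([.5485,-.2969,0]); X=np.array([.25,-.968,0]); Y=np.array([.968,.25,0])
for n in('top','scene'):
    P=cloud(grab(n)); Q=P-o; V=np.stack([Q@X,Q@Y,P[...,2]],-1); m=box(V,[-.084,-.03,.038],[-.02,.03,.052]); print(n,rect(V[m]))
E
```

```text
xv 0.0188 F along 6.07 open 0.02947160035781281
top (array([-51.4,   3.8]), array([69.4, 34.2]), 13.9, 153, np.float64(0.0447))
scene (array([-54.7,  -0.4]), array([36.5, 58.9]), 84.6, 150, np.float64(0.0424))
```

```bash
python3 -m pendant '[0,0,0,0,-0.002,0,0.2, 0,0,0,0,-0.002,0,0.55, 0,0,0,0,-0.002,0,0.55, 0,0,0,0,-0.002,0,0.55, 0,0,0,0,0.004,0,0.55, 0,0,0,0,0.004,0,0.55]'; python3 f.py; python3 -m pendant '[0,0,0,0,0,-0.1,0.55, 0,0,0,0,0,-0.3,0.55, 0,0,0,0,0,-0.5,0.55, 0,0,0,0,0,-0.6,0.55, 0,0,0,0,0,-0.6,0.55]'
python3 - <<'E'
from h import *
o=np.array([.5485,-.2969,0]); X=np.array([.25,-.968,0]); Y=np.array([.968,.25,0])
for n in('top','scene'):
    d=grab(n); P=cloud(d); save(d,n+'7.png',(370,170,500,270) if n=='top' else (170,190,300,290),3); Q=P-o; V=np.stack([Q@X,Q@Y,P[...,2]],-1); m=box(V,[-.084,-.03,.038],[-.02,.03,.052]); print(n,rect(V[m]))
    f=box(V,[-.02,-.03,.055],[.1,.03,.09]); print('fin/tab',rect(V[f]))
a=cv2.imread('pics/top7.png');b=cv2.imread('pics/scene7.png');cv2.imwrite('pics/m7.png',np.hstack([a,b]))
E
```

```text
t: 20.4
tool_pos: [0.5528, -0.3128, 0.0445]
tool_rot: [-3.116, -0.393, -0.003]
contact_force: [-0.0, -0.9, -0.1]
opening: 0.0467
grip_force: 0.6
xv 0.0165 F along 0.87 open 0.04667670364332449
t: 21.02
tool_pos: [0.554, -0.3136, 0.2285]
tool_rot: [3.114, 0.394, 0.011]
contact_force: [0.7, -0.5, 0.4]
opening: 0.0471
grip_force: 0.0
top (array([-52.2,   4.9]), array([63.3, 41.9]), 2.4, 191, np.float64(0.045))
fin/tab (array([ 4.9, 11.1]), array([0.9, 0. ]), 151.1, 2, np.float64(0.0691))
scene (array([-53.2,   2.9]), array([64.3, 40.5]), 5.7, 165, np.float64(0.0425))
fin/tab (array([23.2, -0.5]), array([36.9, 31.3]), 0.1, 69, np.float64(0.0686))
```

View pics/m7.png

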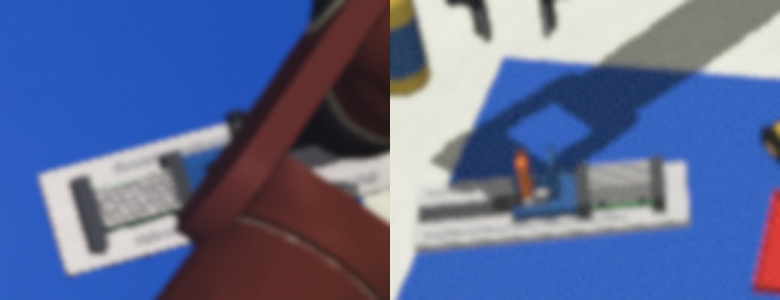

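The module sits between both jaws with no visible gap, and the tab at (523,175) is upright again. I'll back the arm off for an unobstructed check of the gap.

```bash
python3 -m pendant '[0,0,0,-0.6,-0.4,-0.2,0.55, 0,0,0,-0.6,-0.4,-0.2,0.55, 0,0,0,-0.6,-0.4,-0.2,0.55, 0,0,0,-0.6,-0.4,-0.2,0.55, 0,0,0,-0.6,-0.4,-0.2,0.55, 0,0,0,-0.6,-0.4,-0.2,0.55]'
python3 - <<'E'
from h import *
o=np.array([.5485,-.2969,0]); X=np.array([.25,-.968,0]); Y=np.array([.968,.25,0])
for n in('top','scene'):
    d=grab(n); P=cloud(d); Q=P-o; V=np.stack([Q@X,Q@Y,P[...,2]],-1)
    for k,lo,hi in(('mod',[-.085,-.013,.038],[-.02,.013,.052]),('fixjaw',[-.12,-.03,.027],[-.086,.03,.042]),('sjaw',[-.03,.017,.026],[.02,.03,.042]),('sjaw2',[-.03,-.03,.026],[.02,-.017,.042]),('fin/tab',[-.02,-.03,.055],[.1,.03,.09])):
        p=V[box(V,lo,hi)]; print(n,k,len(p), rect(p) if len(p)>4 else '',np.percentile(p[:,0],[2,98]).round(4) if len(p) else '')
    if n=='top': save(d,'t8.png',(280,160,520,300),3)
E
```

```text
t: 21.88
tool_pos: [0.3482, -0.2415, 0.2825]
tool_rot: [-3.114, -0.393, -0.001]
contact_force: [0.3, -0.3, -1.1]
opening: 0.047
grip_force: 0.0
top mod 153 (array([-52.8,   0. ]), array([25.8, 63.8]), 90.0, 153, np.float64(0.0445)) [-0.0833 -0.025 ]
top fixjaw 148 (array([-92.8,  -0.6]), array([58. , 13.3]), 89.6, 148, np.float64(0.0352)) [-0.099  -0.0863]
top sjaw 62 (array([-3.7, 22.6]), array([11.3, 43.3]), 89.7, 62, np.float64(0.0326)) [-0.0248  0.0178]
top sjaw2 73 (array([ -2.8, -23.5]), array([44.9, 12.3]), 0.1, 73, np.float64(0.0315)) [-0.025   0.0186]
top fin/tab 136 (array([23. , -1.3]), array([25.3, 38. ]), 89.3, 136, np.float64(0.0728)) [0.0044 0.0412]
scene mod 112 (array([-54.9,  -0. ]), array([57.1, 25.1]), 1.0, 112, np.float64(0.0423)) [-0.083  -0.0267]
scene fixjaw 63 (array([-92.6,   0.4]), array([12.6, 58.8]), 0.6, 63, np.float64(0.0329)) [-0.0989 -0.0862]
scene sjaw 26 (array([-9. , 23.3]), array([12.2, 32.7]), 85.8, 26, np.float64(0.0305)) [-0.0251  0.0061]
scene sjaw2 15 (array([ -9.1, -23.5]), array([ 9.2, 27.2]), 87.9, 15, np.float64(0.03)) [-0.022   0.0039]
scene fin/tab 64 (array([22.6,  0. ]), array([29.8, 36.4]), 87.5, 64, np.float64(0.0699)) [0.0048 0.0404]
```

View pics/t8.png

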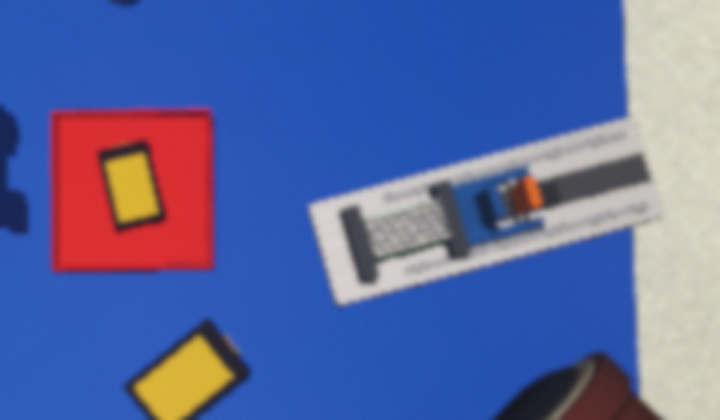

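The battery lies flat in the tray at (132,187), and the module is clamped between the jaws at (405,232). The jaw face measures −25 mm, which makes the gap 60 mm. Handing in.

```bash
python3 -c "
from station import ctrl
print(ctrl.finish_job())"
```

```text
the job is handed in; nothing more can be done
None
```

The job is handed in, with no verdict returned: the battery lies flat, label up, in the red tray, the green-board module is clamped snugly against the fixed jaw, and the tab looks locked again (last camera check, about 22 s of the 72 s used).

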